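Set the washed printing block on the sloping drying stand

TASK

Two washed lino printing blocks lie on the bench. Take the longer one and lay it, carved face up, along the narrow sloping beam of the drying stand, centred and square on it; keep hold of it until its lower end bears firmly on the ledge at the foot of the beam, then let go so that it stays there flat on the beam. Do not shift the beam's slope setting, nor disturb the other block, the ink tins or the baren (rubbing pad).

Things in the scene. Friction and masses are not known exactly. Their poses are not given: they have to be found in the camera images.
- long_block: The longer printing block, to be moved: wooden bar 150 mm long (own x), 60 mm wide (own y), 28 mm thick (own z), including a 4 mm grey carved lino face on top (+z). Origin: centre of the underside. 0.14 to 0.27 kg, balanced at its middle. Starts flat on the bench, carved face up, on one of two spots shared at random with the other block. Either end may go down.
- short_block: The shorter printing block: the same width (60 mm), thickness (28 mm) and materials but only 105 mm long (own x). Origin: centre of the underside. Leave it where it lies.
- ledge: Wooden plate 8 mm thick, 56 mm wide, fixed across the beam's lower end; stands 12 mm above the beam's top face. Origin: on its face that looks up the slope, midway across, level with the beam's top face. Own x: up the slope along the beam (away from the robot); z: square out of the beam's top; y: across. A seated block's origin is at x = 75 mm, y = z = 0 in this frame. Tilts with the beam.
- beam (a joint): Slope of the beam in rad: 0 level, larger lifts the end away from the robot; 0.40 to 0.70 at the start. Stiff clamped hinge (slips at about 8 N m); its axis lies across the beam, 28 mm under the top face, 76.5 mm up from the ledge's face.
- beam_top (a point): Centre of the flat top face of the beam, a plain wooden bar 26 mm wide whose top runs 166 mm up the slope from the ledge. This point lies 78.5 mm up from the ledge's face, midway across. Wood on wood, friction 0.5 to 0.75: let go higher up, a block may stick there or slide.
- stand: Fixed wooden stand: foot plate 170 x 120 x 14 mm, two cheeks (40 mm long, 24 mm at the top, 111 mm high) either side of the beam, outer faces 43 mm from the middle, each with a dark clamp knob out to 53 mm. Origin: centre of its underside. Own x: uphill direction, level. Hinge axis 100 mm above the bench.
- ink_tin: Low round metal ink tin, 72 mm in diameter, 45 mm high, on the bench near the robot. Origin: centre of the underside. Leave alone.
- ink_tin2: Round metal ink tin with a paper label, 72 mm in diameter, 60 mm high, on the far side of the work area. Origin: centre of the underside. Leave alone.
- baren: Round wooden rubbing pad (baren), 110 mm in diameter with a knob, 40 mm high, on the left of the bench. Origin: centre of the underside. Leave alone.
There are look-alikes about, which are no part of the job. What is shaped like the stand but pink or yellow is not meant.

How it is judged:
By the outcome, as a careful person would: the job done as asked, in the order asked, and still so for the second after the job is handed in, with the robot touching nothing.
It also fails if it takes over 48 s, if anything falls off the work surface, if the arm or the gripper's body presses on something with over 40 N, if the wrist force passes 120 N, or if a joint passes its speed limit or range.

ROBOT

A 6-joint arm with a two-finger parallel gripper is mounted at the origin on the work surface. World frame = base frame: x ahead of the robot, y to its left, z up, the work surface at z = 0. Lengths are in m, angles in rad, forces in N, time in s.
With the tool pointing down it reaches from about 0.3 to 0.875 m from the base axis. Payload 6.4 kg.
Tool frame: the origin (TCP) lies midway between the tips of the shut fingers; the grasp point (between the pads) lies 19 mm behind it; z points along the fingers, y is the line along which they close (so a half turn about z gives the same grasp; the last joint's range is limited). The gripper opens to 85 mm and grips with 20 to 120 N. Pads are 22 mm wide; open, the fingers measure 114 mm over their backs; the gripper's body (76 mm by 85 mm) begins 54 mm behind the grasp point. The pads swing forward as they close: fully open they stand 13 mm farther back than shut.
Start: joints at [0.926, 0.181, 1.607, -0, 1.354, -0.206], TCP at [0.244, 0.521, 0.231] pointing down, gripper open.
Joint ranges: [-2.99, 2.99], [-0.89, 2.07], [0.3, 2.58], [-1.14, 4.28], [0, 2.63], [-3.12, 3.12]. Speed limits (rad/s): [2.57, 2.57, 3.01, 3.14, 3.14, 3.14].

INTERFACE

Orientations are given as a unit quaternion [w, x, y, z].
In Python, from bench import get_obs, camera, hand_in gives the robot as it stands.
- The arm moves only by the tool carry_out, never from a script. Its argument "plan" is a list that holds one entry, the list of rows, each a list of 7 numbers: the shift along the world's x, y, z in m, then the turn, a rotation vector about the world's x, y, z in rad, then the opening, from 0 (shut) to 1 (fully open). In form: [[[x, y, z, rx, ry, rz, hand], ...]]. A call has exactly 5 rows; each row is the pose to reach, as a shift and turn from the pose commanded when the call began; what a row does not reach only later rows make up. A row lasts 1/12 s, in which the tool goes at most 41.7 mm and 7.16 degrees, less where a joint would pass 70% of its speed; a pose out of reach is approached as far as the arm can. A call with a gripper value outside its range is refused whole. The fingers move at their own pace and stop on an object; the grip force is fixed at half the most. Time passes only in rows, so rows that repeat a pose let the fingers close, or fill a call up. It gives the time, the measured TCP pose, the force, the opening and the grip force at its end, in the units of the state.
- get_obs(): the state, without advancing time (a new reading comes with each control period).
- camera(name): name is "side" or "top"; returns a dict with "pixels" (400x640x3 uint8, red, green, blue), "z_map" (400x640 float32, m along the optical axis (not along the pixel's ray), 0 where there is no reading), "camera_matrix" (3x3 intrinsics, pixels), "cam_to_world" (4x4, takes a point from camera to world coordinates). Camera axes: x right, y up, looking along -z (the intrinsics and any distortion apply to the point x, -y, -z); pixel columns grow to the right and rows downward; lengths in m; the calibration is good to about 2 mm. A picture is of the moment at which its call begins.
- hand_in(): hands the job in; it is judged then, once.
The state is a dict: "time_s": time; "q": joint angles; "dq": joint speeds; "joint_efforts": joint torques, N m; "eef_pos": TCP position; "eef_rot": TCP orientation; "wrist_force": force on the tool from outside, world axes, zero at the start; "torque": the same for the moment, N m; "opening": opening from 0.0 (shut) to 1.0 (fully open); "grasp_force": force on a finger pad.
Only numpy, scipy, OpenCV 4.12 (cv2) and the standard library are available. Lean on these libraries where they do the work, as an engineer would, in place of code of your own. Each camera call takes 0.05 s, during which the arm holds its last target. There are 200 camera calls.

## Working session

There is one attempt and no reset: what is moved stays moved. The work goes in short steps, Python scripts to look and compute and a tool call to move; the robot and the scene stay as the last step left them, time stands still between calls to the robot, and variables do not carry over. Pictures are saved under pics/ and viewed, at most 10 in all, crops included, and the job is handed in when it is done.

Besides the shell and the picture viewer there is one more tool, called as name(argument=value, ...) on one line, values as JSON. carry_out: Moves the arm, as the interface text tells. Its arguments: {"type":"object","properties":{"plan":{"type":"array","items":{"type":"array","items":{"type":"array","items":{"type":"number"}}}}},"required":["plan"]}

```bash
mkdir -p pics; cat > h.py <<'E'
import numpy as np, cv2
from bench import get_obs, camera, hand_in
def cloud(c):
    K=c["camera_matrix"];z=c["z_map"];v,u=np.mgrid[:z.shape[0],:z.shape[1]]
    P=np.stack([(u-K[0,2])/K[0,0]*z,-(v-K[1,2])/K[1,1]*z,-z],-1)
    T=c["cam_to_world"];W=P@T[:3,:3].T+T[:3,3];W[z==0]=np.nan
    return W
E
python3 - <<'E'
from h import *
for n in("top","side"):
    c=camera(n);np.savez(n+"0.npz",**c);cv2.imwrite(f"pics/{n}0.png",c["pixels"][...,::-1])
    print(n,{k:v for k,v in c.items() if k not in("pixels","z_map")})
o=get_obs();print(o)
E
```

```text
top {'camera_matrix': array([[388.20250391,   0.        , 321.23252814],
       [  0.        , 388.20250391, 200.07265113],
       [  0.        ,   0.        ,   1.        ]]), 'cam_to_world': array([[ 0.01305648,  0.99940416, -0.03195089,  0.40033684],
       [-0.9998219 ,  0.01261312, -0.01403876,  0.03529107],
       [-0.0136274 ,  0.0321285 ,  0.99939084,  0.98414744],
       [ 0.        ,  0.        ,  0.        ,  1.        ]])}
side {'camera_matrix': array([[473.67473694,   0.        , 315.66023212],
       [  0.        , 473.67473694, 200.41913109],
       [  0.        ,   0.        ,   1.        ]]), 'cam_to_world': array([[ 0.99542123,  0.05407831, -0.07881692,  0.35573269],
       [-0.0937315 ,  0.71385813, -0.69398918, -0.90424562],
       [ 0.01873434,  0.69819919,  0.71565838,  1.0673753 ],
       [ 0.        ,  0.        ,  0.        ,  1.        ]])}
{'time_s': 0.1, 'q': array([ 9.25684881e-01,  1.81473303e-01,  1.60791913e+00,  3.00998350e-07,
        1.35380962e+00, -2.06302353e-01]), 'dq': array([-6.78536857e-04, -2.06500103e-03, -2.47356303e-03,  5.54358985e-04,
        2.21178513e-04,  1.30426047e-05]), 'joint_efforts': array([ 2.02034971e-03, -4.45875120e+01, -3.52241600e+01, -8.63248852e-05,
        3.97049662e-03, -3.31846798e-05]), 'eef_pos': array([0.24397031, 0.52011786, 0.23046519]), 'eef_rot': array([-3.32445689e-04,  2.17648444e-01,  9.76026899e-01, -7.32815634e-04]), 'wrist_force': array([-0.27641821,  0.22511818, -0.18065185]), 'torque': array([ 0.00691863, -0.11038287, -0.03068405]), 'grasp_force': 0.0, 'opening': 0.9987861954342293}
```

View pics/top0.png

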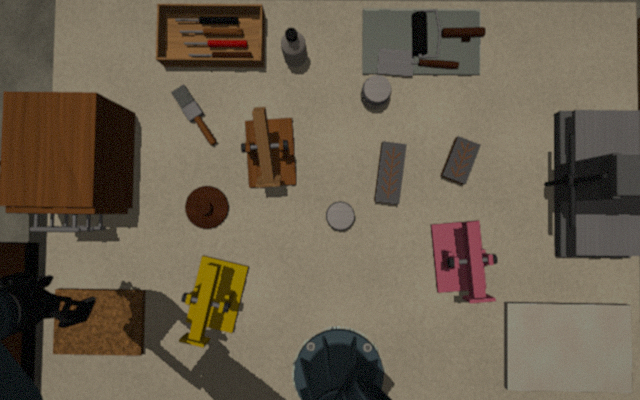

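View pics/side0.png

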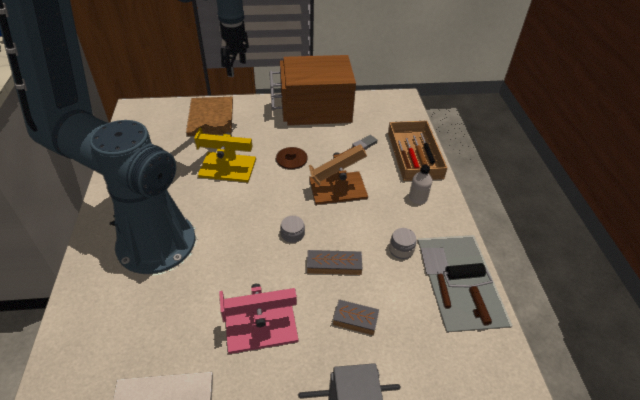

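The top view shows the long block at about (391,173), the short block at (461,160), the brown stand at (268,152), tins at (341,215) and (376,90), and the baren at (207,207). The pink and yellow stands are decoys. The side view agrees: long block at (335,262), beam at (338,163), ledge near (313,182). Next I'll measure from both depth maps.

```bash
cat > m.py <<'E'
from h import *
def load(n): 
    c=dict(np.load(n)); return c,cloud(c)
def block(W,box):
    u0,v0,u1,v1=box; Q=W[v0:v1,u0:u1].reshape(-1,3); Q=Q[np.isfinite(Q).all(1)]
    b=np.median(Q[np.abs(Q[:,2])<.012,2]); T=Q[(Q[:,2]>.020+b)&(Q[:,2]<.045)]
    r=cv2.minAreaRect((T[:,:2]*1000).astype(np.float32))
    return np.round(b,4),np.round(np.median(T[:,2]),4),r
def beam(W,box):
    u0,v0,u1,v1=box; Q=W[v0:v1,u0:u1].reshape(-1,3); Q=Q[np.isfinite(Q).all(1)]
    b=np.median(Q[np.abs(Q[:,2])<.012,2]); P=Q[Q[:,2]>.04]
    rng=np.random.default_rng(0);best=None;bc=0
    for _ in range(1500):
        a=P[rng.choice(len(P),3,False)];n=np.cross(a[1]-a[0],a[2]-a[0]);l=np.linalg.norm(n)
        if l<1e-6: continue
        n/=l
        if n[2]<0:n=-n
        if n[2]<.7 or n[2]>.95: continue
        k=np.abs((P-a[0])@n)<.0025
        if k.sum()>bc: bc=k.sum();best=k
    I=P[best];
    for _ in range(3):
        c=I.mean(0);n=np.linalg.svd(I-c,full_matrices=False)[2][2];n*=np.sign(n[2]);I=P[np.abs((P-c)@n)<.003]
    c=I.mean(0);ax=np.linalg.svd(I-c,full_matrices=False)[2][0];ax*=np.sign(ax[2])
    y=np.cross(n,ax);L=(P-c)@np.stack([ax,y,n],1);Li=(I-c)@np.stack([ax,y,n],1)
    print("bench",b,"n_in",len(I),"c",c.round(4),"ax",ax.round(4),"n",n.round(4),"slope",np.arcsin(ax[2]).round(4),"nslope",np.arccos(n[2]).round(4),"yaw",np.arctan2(ax[1],ax[0]).round(4), "nyaw",np.arctan2(-n[1],-n[0]).round(4))
    print(" ext x",np.percentile(Li[:,0],[0,1,99,100]).round(4),"y",np.percentile(Li[:,1],[0,2,50,98,100]).round(4))
    led=L[(L[:,2]>.006)&(L[:,0]<0)];print(" ledge pts",len(led),led.min(0).round(4) if len(led) else'',led.max(0).round(4) if len(led) else'', np.median(led,0).round(4) if len(led) else '')
    return c,ax,n
if __name__=="__main__":
    c,W=load("top0.npz");print(block(W,(365,130,415,215)));print(block(W,(435,128,490,195)));beam(W,(235,95,305,200))
    c,W=load("side0.npz");print(block(W,(295,240,375,285)));beam(W,(300,135,380,210))
E
python3 m.py
```

```text
(np.float64(0.0004), np.float64(0.0284), ((500.7123718261719, -121.45225524902344), (60.616695404052734, 149.8534393310547), 83.38449096679688))
(np.float64(0.0002), np.float64(0.0282), ((533.9989624023438, -295.52618408203125), (60.817012786865234, 105.92857360839844), 69.24761962890625))
bench 0.0006848406695333376 n_in 821 c [0.5431 0.1781 0.129 ] ax [0.8576 0.0692 0.5097] n [-0.5086 -0.0341  0.8603] slope 0.5348 nslope 0.5349 yaw 0.0806 nyaw 0.0669
 ext x [-0.0875 -0.0853  0.0801  0.0823] y [-0.0278 -0.0126  0.      0.0127  0.0278]
 ledge pts 97 [-0.0937 -0.0267  0.0066] [-0.0837  0.0273  0.0143] [-0.0875  0.0013  0.0111]
(np.float64(-0.0003), np.float64(0.0274), ((499.36700439453125, -123.62582397460938), (65.94121551513672, 149.63963317871094), 82.71687316894531))
bench -0.0001592818542262009 n_in 293 c [0.5398 0.1744 0.127 ] ax [0.8598 0.0897 0.5027] n [-0.5022 -0.0357  0.864 ] slope 0.5267 nslope 0.5277 yaw 0.1039 nyaw 0.0709
 ext x [-0.0909 -0.0853  0.0821  0.0832] y [-0.0251 -0.0171 -0.0007  0.0152  0.0241]
 ledge pts 38 [-0.0907 -0.025   0.0066] [-0.082   0.0286  0.0157] [-0.0855  0.0028  0.0105]
```

carry_out(plan=[[[0.013,-0.032,0,0,0,0.016,1],[0.026,-0.064,0,0,0,0.032,1],[0.038,-0.096,0,0,0,0.048,1],[0.051,-0.128,0,0,0,0.064,1],[0.064,-0.16,0,0,0,0.08,1]]])

```text
time_s: 0.52
eef_pos: [0.3081, 0.359, 0.2308]
eef_rot: [-0.0, 0.178, 0.984, -0.0]
wrist_force: [1.6, -0.0, -0.0]
opening: 1.001
grasp_force: 0.0
```

carry_out(plan=[[[0.013,-0.032,0,0,0,0.016,1],[0.026,-0.064,0,0,0,0.032,1],[0.038,-0.096,0,0,0,0.048,1],[0.051,-0.128,0,0,0,0.064,1],[0.064,-0.16,0,0,0,0.08,1]]])

```text
time_s: 0.93
eef_pos: [0.3723, 0.199, 0.2311]
eef_rot: [-0.0, 0.138, 0.99, 0.0]
wrist_force: [-0.3, 0.2, -0.1]
opening: 0.996
grasp_force: 0.0
```

carry_out(plan=[[[0.013,-0.032,0,0,0,0.016,1],[0.026,-0.064,0,0,0,0.032,1],[0.038,-0.096,0,0,0,0.048,1],[0.051,-0.128,0,0,0,0.064,1],[0.064,-0.16,0,0,0,0.08,1]]])

```text
time_s: 1.35
eef_pos: [0.4363, 0.0389, 0.2311]
eef_rot: [-0.0, 0.099, 0.995, 0.0]
wrist_force: [0.8, 0.4, 0.3]
opening: 0.995
grasp_force: 0.0
```

carry_out(plan=[[[0.013,-0.032,0,0,0,0.016,1],[0.026,-0.064,0,0,0,0.032,1],[0.038,-0.096,0,0,0,0.048,1],[0.051,-0.128,0,0,0,0.064,1],[0.064,-0.16,0,0,0,0.08,1]]])

```text
time_s: 1.77
eef_pos: [0.5004, -0.1211, 0.2309]
eef_rot: [-0.0, 0.059, 0.998, 0.0]
wrist_force: [1.1, 0.6, 0.2]
opening: 1.001
grasp_force: 0.0
```

```bash
python3 - <<'E'
from m import *
from scipy.spatial.transform import Rotation as R
o=get_obs();r=R.from_quat(o["eef_rot"],scalar_first=True).as_matrix()
print(o["time_s"],o["eef_pos"],o["q"].round(3),o["wrist_force"],"y-axis yaw",np.degrees(np.arctan2(r[1,1],r[0,1])),r[:,2])
for n,b in(("top0.npz",(235,95,305,200)),("side0.npz",(300,135,380,210))):
    c,W=load(n);u0,v0,u1,v1=b;Q=W[v0:v1,u0:u1].reshape(-1,3);Q=Q[np.isfinite(Q).all(1)]
    T=Q[(Q[:,2]>.010)&(Q[:,2]<.018)];print("foot",cv2.minAreaRect((T[:,:2]*1000).astype(np.float32)),np.median(T[:,2]))
    # beam yaw by edge fit: midline of mid-band in heights
    print(beam.__name__)
    c0,ax,nn=beam(W,b)
    P=Q[Q[:,2]>.04];P=P[np.abs((P-c0)@nn)<.003]
    s=(P-c0)@ax;P=P[(s>-.07)&(s<.075)];print("beam rect",cv2.minAreaRect((P[:,:2]*1000).astype(np.float32)))
E
```

```text
1.7667 [ 0.50035187 -0.12112412  0.23091435] [-0.468  0.046  1.756  0.     1.34  -1.921] [1.09877247 0.56952323 0.20506584] y-axis yaw 83.21710920024374 [-5.00898421e-04  3.48425895e-04 -9.99999814e-01]
foot ((549.7368774414062, 179.06265258789062), (169.80165100097656, 120.42697143554688), 4.594785690307617) 0.014351386817383849
beam
bench 0.0006848406695333376 n_in 821 c [0.5431 0.1781 0.129 ] ax [0.8576 0.0692 0.5097] n [-0.5086 -0.0341  0.8603] slope 0.5348 nslope 0.5349 yaw 0.0806 nyaw 0.0669
 ext x [-0.0875 -0.0853  0.0801  0.0823] y [-0.0278 -0.0126  0.      0.0127  0.0278]
 ledge pts 97 [-0.0937 -0.0267  0.0066] [-0.0837  0.0273  0.0143] [-0.0875  0.0013  0.0111]
beam rect ((545.1824340820312, 178.55738830566406), (125.2755126953125, 26.37299156188965), 4.815300941467285)
foot ((592.0952758789062, 263.2210693359375), (294.9382019042969, 296.8009338378906), 9.989716529846191) 0.013547867650662626
beam
bench -0.0001592818542262009 n_in 293 c [0.5398 0.1744 0.127 ] ax [0.8598 0.0897 0.5027] n [-0.5022 -0.0357  0.864 ] slope 0.5267 nslope 0.5277 yaw 0.1039 nyaw 0.0709
 ext x [-0.0909 -0.0853  0.0821  0.0832] y [-0.0251 -0.0171 -0.0007  0.0152  0.0241]
 ledge pts 38 [-0.0907 -0.025   0.0066] [-0.082   0.0286  0.0157] [-0.0855  0.0028  0.0105]
beam rect ((542.5977783203125, 175.02557373046875), (126.14110565185547, 32.31154251098633), 5.210500717163086)
```

carry_out(plan=[[[0,-0.0005,-0.038,0,0,0,1],[0,-0.001,-0.076,0,0,0,1],[0,-0.001,-0.114,0,0,0,1],[0,-0.001,-0.152,0,0,0,1],[0,-0.001,-0.18,0,0,0,1]]])

```text
time_s: 2.18
eef_pos: [0.4983, -0.1197, 0.0479]
eef_rot: [-0.002, 0.06, 0.998, 0.001]
wrist_force: [-0.1, 1.1, -0.6]
opening: 1.001
grasp_force: 0.0
```

carry_out(plan=[[[0,0,-0.013,0,0,0,1],[0,0,-0.026,0,0,0,1],[0,0,-0.038,0,0,0,1],[0,0,-0.046,0,0,0,1],[0,0,-0.05,0,0,0,1]]])

```text
time_s: 2.6
eef_pos: [0.4996, -0.1201, 0.0001]
eef_rot: [-0.001, 0.059, 0.998, 0.0]
wrist_force: [0.5, 0.3, 0.7]
opening: 1.0
grasp_force: 0.0
```

```bash
python3 - <<'E'
from m import *
o=get_obs();print(o["eef_pos"],o["wrist_force"])
c=camera("side");cv2.imwrite("pics/side1.png",cv2.resize(c["pixels"][190:330,240:440,::-1],None,fx=4,fy=4,interpolation=2))
E
```

```text
[ 4.99614437e-01 -1.20124973e-01  1.17175272e-04] [0.52720382 0.29570664 0.69534617]
```

View pics/side1.png

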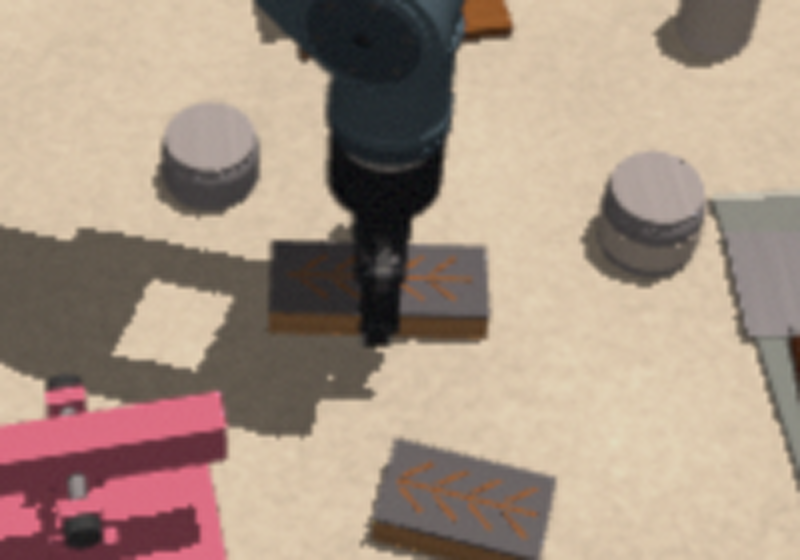

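The crop shows the fingers straddling the middle of the long block at about (380,290), with nothing else touched. I'll close the gripper.

carry_out(plan=[[[0,0,0,0,0,0,0.8],[0,0,0,0,0,0,0.5],[0,0,0,0,0,0,0.5],[0,0,0,0,0,0,0.5],[0,0,0,0,0,0,0.5]]])

```text
time_s: 3.07
eef_pos: [0.5013, -0.1209, 0.0025]
eef_rot: [0.001, 0.059, 0.998, -0.0]
wrist_force: [-0.2, 0.3, 6.2]
opening: 0.691
grasp_force: 65.9
```

carry_out(plan=[[[0,0,0,0,0,0,0.3],[0,0,0,0,0,0,0.3],[0,0,0,0,0,0,0.3],[0,0,0.005,0,0,0,0.3],[0,0,0.01,0,0,0,0.3]]])

```text
time_s: 3.48
eef_pos: [0.4997, -0.1201, 0.0113]
eef_rot: [-0.001, 0.059, 0.998, 0.0]
wrist_force: [0.3, 0.3, -2.3]
opening: 0.686
grasp_force: 65.1
```

carry_out(plan=[[[0,0,0.03,0,0,0,0.3],[0,0.005,0.065,0,0,0,0.3],[0,0.015,0.1,0,0,0,0.3],[0,0.03,0.135,0,0,0,0.3],[0,0.045,0.17,0,0,0,0.3]]])

```text
time_s: 3.9
eef_pos: [0.4995, -0.0749, 0.1829]
eef_rot: [-0.0, 0.06, 0.998, 0.0]
wrist_force: [0.8, 0.2, -3.3]
opening: 0.685
grasp_force: 66.3
```

```bash
python3 - <<'E'
from m import *
from scipy.spatial.transform import Rotation as R
o=get_obs();r=R.from_quat(o["eef_rot"],scalar_first=True)
y=.082;s=.532
B=R.from_euler('z',y)*R.from_euler('y',-s)   # beam frame
b=B.as_matrix();print(b.T.round(4))
t=R.from_matrix(np.stack([-b[:,0],b[:,1],-b[:,2]],1)) 
c=r.as_matrix();print(c.round(3))
if (t.as_matrix()[:,1]@c[:,1])<0: t=R.from_matrix(np.stack([b[:,0],-b[:,1],-b[:,2]],1))
d=t*r.inv();print("turn",d.as_rotvec().round(4),o["eef_pos"],o["wrist_force"],o["opening"],o["q"].round(2))
E
```

```text
[[ 0.8589  0.0706  0.5073]
 [-0.0819  0.9966 -0.    ]
 [-0.5056 -0.0415  0.8618]]
[[-0.993  0.119 -0.001]
 [ 0.119  0.993  0.   ]
 [ 0.001  0.    -1.   ]]
turn [-0.0103 -0.5334  0.1968] [ 0.49952959 -0.07489559  0.18294906] [ 0.75312501  0.15418703 -3.27545905] 0.6854272431767314 [-0.38  0.08  1.83  0.    1.24 -1.84]
```

carry_out(plan=[[[0,0.025,0.025,-0.002,-0.107,0.039,0.3],[0,0.055,0.05,-0.004,-0.213,0.079,0.3],[0,0.085,0.07,-0.006,-0.32,0.118,0.3],[0,0.115,0.08,-0.008,-0.427,0.157,0.3],[0,0.145,0.08,-0.01,-0.533,0.197,0.3]]])

```text
time_s: 4.32
eef_pos: [0.5013, 0.0706, 0.2656]
eef_rot: [0.268, -0.041, 0.962, 0.01]
wrist_force: [1.2, 0.2, -3.3]
opening: 0.689
grasp_force: 66.4
```

carry_out(plan=[[[0.005,0.025,0,0,0,0,0.3],[0.01,0.05,0,0,0,0,0.3],[0.015,0.075,-0.015,0,0,0,0.3],[0.02,0.095,-0.03,0,0,0,0.3],[0.022,0.105,-0.045,0,0,0,0.3]]])

```text
time_s: 4.73
eef_pos: [0.5218, 0.1769, 0.2161]
eef_rot: [0.263, -0.041, 0.964, 0.011]
wrist_force: [0.1, 0.1, -2.4]
opening: 0.691
grasp_force: 66.4
```

```bash
python3 - <<'E'
from m import *
from scipy.spatial.transform import Rotation as R
o=get_obs();r=R.from_quat(o["eef_rot"],scalar_first=True).as_matrix();print(r.round(4),o["eef_pos"],o["q"].round(2),o["dq"].round(3))
ims=[]
for n in("top","side"):
    c=camera(n);np.savez(n+"2.npz",**c);ims.append(c["pixels"])
a=cv2.resize(ims[0][70:220,200:340,::-1],(400,428));b=cv2.resize(ims[1][90:230,250:410,::-1],(489,428))
cv2.imwrite("pics/c2.png",cv2.resize(np.hstack([a,b]),(800,385)))
E
```

```text
[[-8.584e-01 -8.500e-02  5.060e-01]
 [-7.310e-02  9.964e-01  4.320e-02]
 [-5.078e-01  1.000e-04 -8.615e-01]] [0.52179825 0.17689779 0.21610681] [ 0.12 -0.18  2.09 -0.03  0.7  -1.52] [ 0.279  0.44   0.05  -0.238 -0.457  0.408]
```

View pics/c2.png

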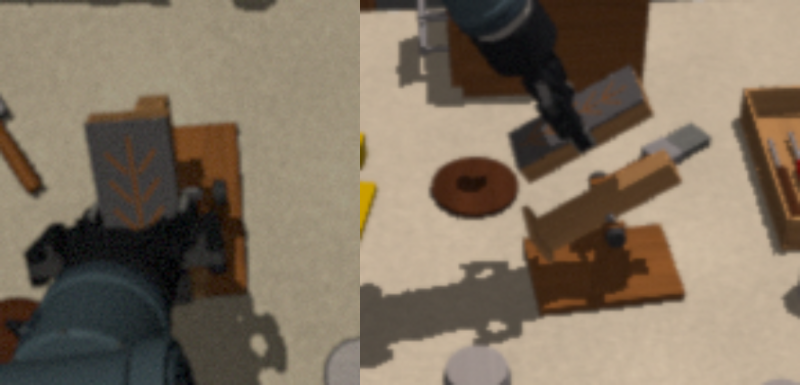

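The crop shows the block held over the beam, roughly parallel to it, with its upper end at about (125,110) in the top view. In the side view the ledge is at (535,225). I'll measure the block in the tool frame and compare it with the beam in each camera.

```bash
cat > n.py <<'E'
from m import *
from scipy.spatial.transform import Rotation as R
import sys
def rel(k,o):
    r=R.from_quat(o["eef_rot"],scalar_first=True).as_matrix()
    for n in("top","side"):
        c,W=load(n+k+".npz");L=(W-o["eef_pos"])@r
        px=c["pixels"].astype(int)
        # lino face: points near z_tool=-.028, up-slope = -x_tool
        m=(np.abs(L[...,2]+.027)<.008)&(np.abs(L[...,1])<.04)&(np.abs(L[...,0])<.09)&(np.abs(L[...,0])>.022)
        Q=L[m]
        for sgn,nm in((-1,"up"),(1,"low")):
            q=Q[Q[:,0]*sgn>.02]
            if len(q)<40: continue
            z=np.median(q[:,2]);q=q[np.abs(q[:,2]-z)<.003]
            A=np.c_[q[:,0],q[:,1],np.ones(len(q))];f=np.linalg.lstsq(A,q[:,2],rcond=None)[0]
            print(n,nm,len(q),"plane sx,sy,z0",f.round(4),"x",np.percentile(q[:,0],[0,.5,99.5,100]).round(4),"y",np.percentile(q[:,1],[0,1,99,100]).round(4),"rect",[np.round(v,1) for v in cv2.minAreaRect((q[:,:2]*1000).astype(np.float32))])
if __name__=="__main__": rel(sys.argv[1],get_obs())
E
python3 n.py 2
```

```text
top up 947 plane sx,sy,z0 [-0.0022 -0.0035 -0.0282] x [-0.0801 -0.0796 -0.0227 -0.0221] y [-0.0294 -0.0289  0.0301  0.0311] rect [array([-51.3,   0.8]), array([60.5, 58. ]), np.float64(89.5)]
top low 64 plane sx,sy,z0 [-0.0325 -0.0186 -0.0262] x [0.0414 0.0418 0.0686 0.0687] y [-0.0291 -0.029  -0.0159 -0.0157] rect [array([ 54.9, -23.1]), array([28. , 12.4]), np.float64(5.2)]
side up 230 plane sx,sy,z0 [-0.0033 -0.0036 -0.0249] x [-0.0743 -0.0739 -0.0227 -0.0221] y [-0.035  -0.0325  0.0299  0.0315] rect [array([-48.4,  -1.8]), array([66.5, 52. ]), np.float64(89.3)]
side low 208 plane sx,sy,z0 [-0.0007 -0.0026 -0.0248] x [0.0237 0.0249 0.0759 0.0764] y [-0.0339 -0.033   0.0302  0.0319] rect [array([50.4, -0.8]), array([65.6, 52.6]), np.float64(88.9)]
```

carry_out(plan=[[[0,0,-0.015,0,0,0,0.3],[0,0,-0.03,0,0,0,0.3],[0,0,-0.03,0,0,0,0.3],[0,0,-0.03,0,0,0,0.3],[0,0,-0.03,0,0,0,0.3]]])

```text
time_s: 5.25
eef_pos: [0.5228, 0.1741, 0.1876]
eef_rot: [0.263, -0.04, 0.964, 0.011]
wrist_force: [0.2, 0.0, -3.1]
opening: 0.69
grasp_force: 66.3
```

```bash
python3 - <<'E'
from n import *
for n in("top","side"):
    c=camera(n);np.savez(n+"3.npz",**c)
o=get_obs();print(o["eef_pos"],R.from_quat(o["eef_rot"],scalar_first=True).as_matrix().round(4),abs(o["dq"]).max(),o["wrist_force"])
rel("3",o)
E
```

```text
[0.52316674 0.17429504 0.18798378] [[-8.575e-01 -8.230e-02  5.078e-01]
 [-7.100e-02  9.966e-01  4.160e-02]
 [-5.095e-01 -4.000e-04 -8.605e-01]] 0.004184838105356178 [ 0.17850833  0.91711484 -2.2593601 ]
top up 817 plane sx,sy,z0 [-0.0085  0.0025 -0.026 ] x [-0.0761 -0.0757 -0.0223 -0.022 ] y [-0.0302 -0.0296  0.0292  0.03  ] rect [array([-49. ,  -0.1]), array([60.3, 53.9]), np.float64(89.8)]
top low 49 plane sx,sy,z0 [ 0.0031  0.0064 -0.0261] x [0.0488 0.0494 0.0744 0.0744] y [-0.0298 -0.0297 -0.0179 -0.0178] rect [array([ 61.4, -24.6]), array([26.2, 10.7]), np.float64(7.2)]
side up 229 plane sx,sy,z0 [-0.0032  0.0031 -0.0255] x [-0.0739 -0.0738 -0.0225 -0.0221] y [-0.0348 -0.0334  0.0296  0.0316] rect [array([-48. ,  -1.8]), array([51.6, 66.3]), np.float64(0.5)]
side low 198 plane sx,sy,z0 [-0.0058  0.006  -0.0259] x [0.0226 0.024  0.0751 0.0761] y [-0.0352 -0.0333  0.0289  0.0297] rect [array([50.1, -2.4]), array([64.2, 53.1]), np.float64(88.0)]
```

carry_out(plan=[[[0.003,0.0015,-0.012,0,0,0,0.3],[0.007,0.0025,-0.026,0,0,0,0.3],[0.011,0.003,-0.04,0,0,0,0.3],[0.0142,0.0034,-0.052,0,0,0,0.3],[0.0142,0.0034,-0.052,0,0,0,0.3]]])

```text
time_s: 5.77
eef_pos: [0.5358, 0.1776, 0.1326]
eef_rot: [0.261, -0.04, 0.964, 0.01]
wrist_force: [-0.4, -0.2, -3.1]
opening: 0.693
grasp_force: 66.3
```

```bash
cat > p.py <<'E'
from n import *
import sys
k=sys.argv[1]
for n in("top","side"):
    c=camera(n);np.savez(n+k+".npz",**c)
    if n=="side": cv2.imwrite(f"pics/s{k}.png",cv2.resize(c["pixels"][110:220,275:405,::-1],None,fx=5,fy=5,interpolation=2))
o=get_obs();r=R.from_quat(o["eef_rot"],scalar_first=True).as_matrix();p=o["eef_pos"]
print(p.round(4),r.round(4).tolist(),abs(o["dq"]).max().round(3),"F",o["wrist_force"].round(2),"M",o["torque"].round(2))
n=np.array([-.5075,-.0416,.8607]);ax=np.array([.8586,.0706,.5078]);y=np.array([-.0819,.9966,0])
u=p+.0022*r[:,2];print("gap n",(n@u+.1720).round(4),"above ledge",(ax@u-.5346).round(4),"lat err",(y@u-.1330).round(4),"F n,ax,y",(n@o["wrist_force"]).round(2),(ax@o["wrist_force"]).round(2),(y@o["wrist_force"]).round(2))
E
python3 p.py 4
```

```text
[0.5367 0.1779 0.1348] [[-0.8587, -0.0827, 0.5057], [-0.0715, 0.9966, 0.0415], [-0.5074, -0.0005, -0.8617]] 0.019 F [-0.38 -0.01 -2.93] M [-0.05  0.39  0.01]
gap n 0.006 above ledge 0.0072 lat err 0.0003 F n,ax,y -2.33 -1.81 0.03
```

View pics/s4.png

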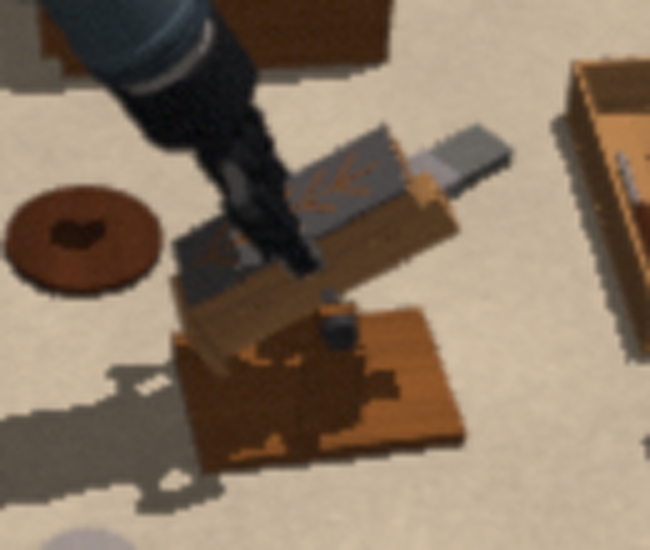

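The block's lower end is at about (200,340), just uphill of the ledge at (215,365), with the block parallel to the beam and a gap of about 6 mm. I'll lower it gently until it touches.

carry_out(plan=[[[0.0008,0,-0.0013,0,0,0,0.3],[0.0015,0,-0.0026,0,0,0,0.3],[0.0023,0,-0.0039,0,0,0,0.3],[0.003,0,-0.0052,0,0,0,0.3],[0.003,0,-0.0052,0,0,0,0.3]]])

```text
time_s: 6.28
eef_pos: [0.5399, 0.178, 0.1295]
eef_rot: [0.263, -0.04, 0.964, 0.011]
wrist_force: [-0.4, 0.4, -1.5]
opening: 0.687
grasp_force: 66.5
```

```bash
python3 p.py 5
```

```text
[0.5399 0.178  0.1296] [[-0.8582, -0.0828, 0.5066], [-0.0715, 0.9966, 0.0417], [-0.5083, -0.0004, -0.8612]] 0.002 F [ 0.8  -0.51 -1.06] M [-0.07  0.17 -0.07]
gap n -0.0001 above ledge 0.0073 lat err 0.0002 F n,ax,y -1.3 0.11 -0.58
```

carry_out(plan=[[[0.0004,0,-0.0008,0,0,0,0.3],[-0.0013,-0.0001,-0.0018,0,0,0,0.3],[-0.003,-0.0003,-0.0028,0,0,0,0.3],[-0.0047,-0.0004,-0.0038,0,0,0,0.3],[-0.0047,-0.0004,-0.0038,0,0,0,0.3]]])

```text
time_s: 6.8
eef_pos: [0.5364, 0.1778, 0.1272]
eef_rot: [0.265, -0.04, 0.963, 0.011]
wrist_force: [-1.3, 0.3, 6.6]
opening: 0.689
grasp_force: 67.6
```

```bash
python3 p.py 6
```

```text
[0.5364 0.1778 0.1273] [[-0.8565, -0.083, 0.5095], [-0.0715, 0.9965, 0.0421], [-0.5112, -0.0004, -0.8595]] 0.003 F [-1.22 -0.64  7.19] M [-0.08 -0.15 -0.02]
gap n -0.0003 above ledge 0.0032 lat err 0.0003 F n,ax,y 6.84 2.56 -0.53
```

carry_out(plan=[[[-0.0009,0,-0.0005,0,0,0,0.3],[-0.0017,-0.0001,-0.001,0,0,0,0.3],[-0.0026,-0.0002,-0.0015,0,0,0,0.3],[-0.0034,-0.0003,-0.002,0,0,0,0.3],[-0.0034,-0.0003,-0.002,0,0,0,0.3]]])

```text
time_s: 7.32
eef_pos: [0.5332, 0.1775, 0.1254]
eef_rot: [0.265, -0.04, 0.963, 0.011]
wrist_force: [-0.7, -0.5, 6.5]
opening: 0.69
grasp_force: 67.5
```

```bash
python3 p.py 7
```

```text
[0.5332 0.1775 0.1254] [[-0.8563, -0.083, 0.5098], [-0.0715, 0.9966, 0.0422], [-0.5115, -0.0003, -0.8593]] 0.001 F [ 0.26 -0.28  5.27] M [-0.05 -0.15 -0.04]
gap n -0.0003 above ledge -0.0006 lat err 0.0003 F n,ax,y 4.41 2.88 -0.3
```

carry_out(plan=[[[-0.0009,0,-0.0005,0,0,0,0.3],[-0.0017,-0.0001,-0.001,0,0,0,0.3],[-0.0026,-0.0002,-0.0015,0,0,0,0.3],[-0.0034,-0.0003,-0.002,0,0,0,0.3],[-0.0034,-0.0003,-0.002,0,0,0,0.3]]])

```text
time_s: 7.83
eef_pos: [0.5328, 0.1774, 0.1257]
eef_rot: [0.268, -0.04, 0.962, 0.011]
wrist_force: [9.3, 1.7, 5.0]
opening: 0.686
grasp_force: 66.7
```

```bash
python3 p.py 8
```

```text
[0.5327 0.1773 0.1256] [[-0.853, -0.0821, 0.5154], [-0.0701, 0.9966, 0.0428], [-0.5172, 0.0004, -0.8559]] 0.002 F [9.9  1.58 5.21] M [ 0.16 -1.36 -0.11]
gap n 0.0002 above ledge -0.0009 lat err 0.0001 F n,ax,y -0.6 11.26 0.77
```

Along-beam force has risen to about 12 N, so the lower end is on the ledge. I'll ease off slightly and press the block flat before letting go.

carry_out(plan=[[[0.001,0.0001,-0.0004,0,0.003,0,0.3],[0.0012,0.0001,-0.0008,-0.0005,0.006,0,0.3],[0.0012,0.0001,-0.0008,-0.0005,0.006,0,0.3],[0.0012,0.0001,-0.0008,-0.0005,0.006,0,0.3],[0.0012,0.0001,-0.0008,-0.0005,0.006,0,0.3]]])

```text
time_s: 8.35
eef_pos: [0.533, 0.1774, 0.1251]
eef_rot: [0.265, -0.04, 0.963, 0.011]
wrist_force: [-6.4, -1.7, 22.1]
opening: 0.686
grasp_force: 69.4
```

```bash
python3 p.py 9; python3 - <<'E'
from n import *
rel("9",get_obs())
E
```

```text
[0.533  0.1774 0.1251] [[-0.8568, -0.0824, 0.509], [-0.0708, 0.9966, 0.0421], [-0.5108, 0.0, -0.8597]] 0.002 F [-6.99 -3.41 20.43] M [-0.28 -0.6  -0.47]
gap n -0.0004 above ledge -0.0009 lat err 0.0001 F n,ax,y 21.27 4.13 -2.83
top up 697 plane sx,sy,z0 [-0.0042  0.0002 -0.0261] x [-0.0768 -0.0762 -0.0223 -0.022 ] y [-0.0302 -0.0293  0.0294  0.03  ] rect [array([-49.4,  -0.1]), array([60.3, 54.6]), np.float64(89.7)]
top low 44 plane sx,sy,z0 [-0.0071  0.0001 -0.0255] x [0.0496 0.0499 0.0737 0.0738] y [-0.0303 -0.0301 -0.0187 -0.0187] rect [array([ 61.7, -24.8]), array([24.8,  9.2]), np.float64(7.7)]
side up 210 plane sx,sy,z0 [-0.0096 -0.0107 -0.0261] x [-0.074  -0.0736 -0.0223 -0.0222] y [-0.0382 -0.0342  0.0296  0.0306] rect [array([-48.2,  -3.8]), array([68.5, 51.9]), np.float64(88.7)]
side low 180 plane sx,sy,z0 [-0.0016 -0.0054 -0.0255] x [0.0241 0.0246 0.0758 0.0763] y [-0.0346 -0.0328  0.0272  0.0276] rect [array([50.3, -3.4]), array([62.2, 52.2]), np.float64(89.8)]
```

View pics/s9.png

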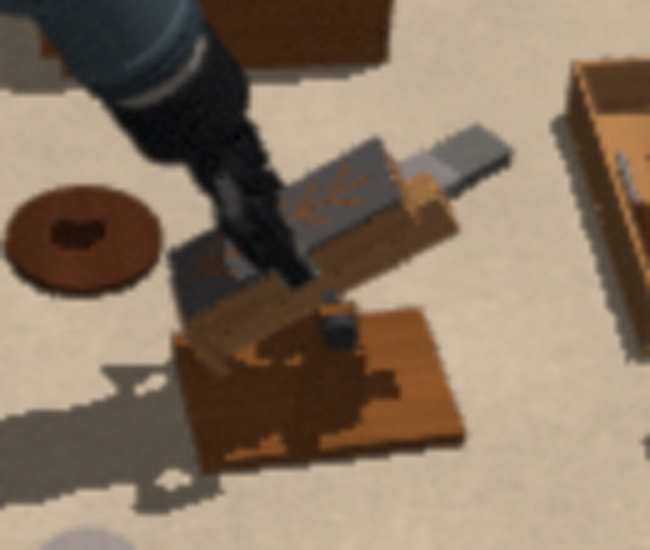

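carry_out(plan=[[[-0.0004,0,0.0001,0,0,0,0.3],[-0.0008,0,0.0002,0,0,0,0.3],[-0.0008,0,0.0002,0,0,0,0.3],[-0.0008,0,0.0002,0,0,0,0.3],[-0.0008,0,0.0002,0,0,0,0.3]]])

```text
time_s: 8.87
eef_pos: [0.533, 0.1774, 0.1252]
eef_rot: [0.265, -0.04, 0.963, 0.011]
wrist_force: [5.1, -0.8, 9.3]
opening: 0.69
grasp_force: 67.2
```

```bash
python3 p.py 10
```

```text
[0.533  0.1774 0.1252] [[-0.8562, -0.0822, 0.5101], [-0.0706, 0.9966, 0.0423], [-0.5118, 0.0002, -0.8591]] 0.002 F [ 5.16 -0.65  9.34] M [-0.03 -1.18 -0.25]
gap n -0.0003 above ledge -0.0009 lat err 0.0001 F n,ax,y 5.44 9.12 -1.07
```

The block is firm against the ledge: more push left it where it was. I'll let go and retreat along the beam normal.

carry_out(plan=[[[0,0,0,0,0,0,0.75],[0,0,0,0,0,0,0.85],[0,0,0,0,0,0,1],[0,0,0,0,0,0,1],[0,0,0,0,0,0,1]]])

```text
time_s: 9.38
eef_pos: [0.5276, 0.177, 0.1199]
eef_rot: [0.259, -0.04, 0.965, 0.011]
wrist_force: [-0.4, -0.3, 0.9]
opening: 1.0
grasp_force: 0.0
```

```bash
python3 p.py 11; python3 - <<'E'
from n import *
o=get_obs();print(o["opening"],o["grasp_force"]);rel("11",o)
E
```

```text
[0.528  0.1771 0.1202] [[-0.8622, -0.0828, 0.4997], [-0.0719, 0.9966, 0.0412], [-0.5014, -0.0004, -0.8652]] 0.006 F [-0.82 -0.17 -0.48] M [-0.02  0.25 -0.03]
gap n -0.0021 above ledge -0.0078 lat err 0.0002 F n,ax,y 0.01 -0.96 -0.1
1.0029579573847884 0.0
top up 772 plane sx,sy,z0 [ 0.0046  0.0017 -0.028 ] x [-0.0834 -0.0828 -0.0222 -0.022 ] y [-0.0307 -0.03    0.0291  0.0297] rect [array([-52.7,  -0.5]), array([60.4, 61.3]), np.float64(90.0)]
side up 242 plane sx,sy,z0 [ 0.0001  0.0042 -0.028 ] x [-0.081  -0.0805 -0.0228 -0.0222] y [-0.0348 -0.0338  0.0296  0.0314] rect [array([-51.7,  -1.5]), array([58.8, 65.9]), np.float64(1.4)]
side low 151 plane sx,sy,z0 [ 0.0148 -0.0136 -0.0273] x [0.0259 0.0272 0.07   0.0701] y [-0.0364 -0.0358  0.0276  0.0284] rect [array([49.2, -4.3]), array([65.9, 42.8]), np.float64(86.6)]
```

carry_out(plan=[[[-0.006,-0.0005,0.01,0,0,0,1],[-0.015,-0.0013,0.026,0,0,0,1],[-0.03,-0.0025,0.052,0,0,0,1],[-0.045,-0.0035,0.078,0,0,0,1],[-0.06,-0.005,0.104,0,0,0,1]]])

```text
time_s: 9.9
eef_pos: [0.4672, 0.1719, 0.225]
eef_rot: [0.259, -0.04, 0.965, 0.011]
wrist_force: [0.7, -0.8, 0.8]
opening: 1.001
grasp_force: 0.0
```

carry_out(plan=[[[-0.015,-0.025,0.02,0,0,0,1],[-0.03,-0.05,0.04,0,0,0,1],[-0.045,-0.08,0.06,0,0,0,1],[-0.06,-0.11,0.06,0,0,0,1],[-0.06,-0.14,0.06,0,0,0,1]]])

```text
time_s: 10.32
eef_pos: [0.4074, 0.032, 0.2866]
eef_rot: [0.262, -0.042, 0.964, 0.01]
wrist_force: [0.6, -0.7, -1.3]
opening: 1.003
grasp_force: 0.0
```

```bash
python3 - <<'E'
from m import *
ims=[]
for n in("top","side"):
    c=camera(n);np.savez(n+"12.npz",**c);ims.append(c["pixels"])
a=cv2.resize(ims[0][80:220,200:340,::-1],(400,400));b=cv2.resize(ims[1][110:220,275:405,::-1],(400,338));b=cv2.copyMakeBorder(b,0,62,0,0,0)
cv2.imwrite("pics/c12.png",np.hstack([a,b]))
y=np.array([-.0819,.9966,0])
c,W=load("top12.npz");r=beam(W,(235,90,305,200));print("lat",r[0]@y)
c,W=load("side12.npz");beam(W,(300,125,380,210))
E
```

```text
bench 0.0006004401010764049 n_in 1744 c [0.5238 0.1762 0.15  ] ax [0.8575 0.0717 0.5095] n [-0.5075 -0.0451  0.8605] slope 0.5346 nslope 0.5346 yaw 0.0835 nyaw 0.0886
 ext x [-0.0789 -0.0769  0.0705  0.0719] y [-0.03   -0.0286 -0.0001  0.0289  0.0304]
 ledge pts 0   
lat 0.13267248898853465
bench -0.0003162256283963938 n_in 598 c [0.5192 0.1729 0.1466] ax [0.8589 0.0633 0.5083] n [-0.5075 -0.0289  0.8612] slope 0.5332 nslope 0.5332 yaw 0.0736 nyaw 0.0568
 ext x [-0.0754 -0.0733  0.0735  0.075 ] y [-0.032  -0.03   -0.0002  0.0318  0.0359]
 ledge pts 0
```

View pics/c12.png

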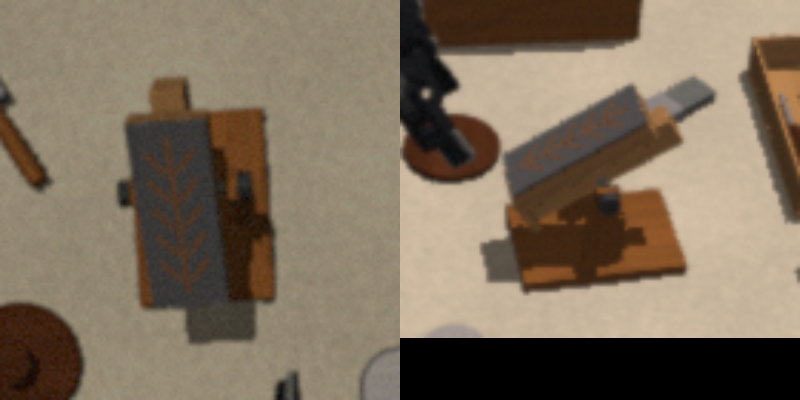

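The crop shows the block lying flat, centred and square on the beam, face up; the top view has its lower edge at about (180,305), and the side view has the ledge under the lower end at (530,215). The slope is unchanged at 0.535, and the lateral error is about 0.3 mm. I'll hand it in.

```bash
python3 -c "
from h import *
print(abs(get_obs()['dq']).max());print(hand_in())"
```

```text
0.1464536009088922
the job is handed in; nothing more can be done
None
```

The long block lies carved face up on the beam, centred to about 0.3 mm and flat against the ledge; the slope setting measures the same as before, I saw no contact with anything else, and the job was handed in at about 10 s.

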